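Lay out the pipe-clip kit in order of use

ROBOT

A 7-joint arm with a two-finger parallel gripper is mounted at the origin on a cart in front of the work surface, level with it; the furniture and walls round the work are solid. World frame = base frame: x ahead of the robot, y to its left, z up, the work surface at z = 0. Lengths are in mm, angles in rad, forces in N, time in s.
With the tool pointing down it reaches from about 400 to 875 mm from the base axis. Payload 4.4 kg.
Tool frame: the origin (TCP) lies midway between the tips of the shut fingers; the grasp point (between the pads) lies 19 mm behind it; z points along the fingers, y is the line along which they close (so a half turn about z gives the same grasp; the last joint's range is limited). The gripper opens to 85 mm and grips with 20 to 120 N. Pads are 22 mm wide; open, the fingers measure 114 mm over their backs; the gripper's body (76 mm by 85 mm) begins 54 mm behind the grasp point. The pads swing forward as they close: fully open they stand 13 mm farther back than shut.
Start: joints at [-1.203, 0.628, 0.038, 1.517, -0.027, 0.996, -0.02], TCP at [273.188, 589.819, 231.313] pointing down, gripper open.
Joint ranges: [-3.06, 3.06], [-0.37, 2.12], [-1.25, 1.32], [0.18, 2.47], [-1.1, 4.24], [0.23, 1.98], [-2.94, 2.94]. Speed limits (rad/s): [2.57, 2.57, 3.14, 3.14, 3.14, 3.14, 3.14].

INTERFACE

Orientations are given as [roll, pitch, yaw] about the fixed x, y, z axes, in that order (R = Rz(yaw) Ry(pitch) Rx(roll)).
In Python, from cell import ctrl gives the robot as it stands.
- The arm moves only by the shell command python3 -m handwheel 'ROWS'. ROWS is JSON, a list of rows, each a list of 3 entries, a list of its own where there are three numbers: the turn, a rotation vector about the tool's x, y, z in degrees, then the shift along the tool's x, y, z in m, then the closure, from 0 (fully open) to 1 (shut). A call has 1 to 5 rows; each row shifts and turns the commanded pose from where the row before left it, along the tool's axes as they then stand; what a row does not reach is not made up. A row lasts 1/12 s, in which the tool goes at most 41.7 mm and 7.16 degrees, less where a joint would pass 70% of its speed; a pose out of reach is approached as far as the arm can. A call is refused whole if a number of a shift passes 0.0417 or a number of a turn 7.16, either way. A call with a gripper value outside its range is refused whole. The fingers move at their own pace and stop on an object; the grip force is fixed at half the most. Time passes only in rows, so rows that do not move let the fingers close. It gives the time, the measured TCP pose, the force, the opening and the grip force at its end, in the units of the state.
- ctrl.read_state(): the state, without advancing time (a new reading comes with each control period).
- ctrl.get_image(name): name is "scene" or "side" or "wrist"; returns a dict with "pixels" (400x640x3 uint8, red, green, blue), "fx", "fy", "cx", "cy" (pixels), "k1" (the pictures are not rectified: a ray, as slopes to the right and down, at radius r is drawn at 1 + k1 r^2 times it, then the intrinsics apply), "pose" (4x4, takes a point from camera to world coordinates); the wrist camera has in their place "T_tool_cam" (4x4, takes a point from camera to tool coordinates, whose origin is the TCP and whose axes are the flange's). Camera axes: x right, y up, looking along -z (the intrinsics and any distortion apply to the point x, -y, -z); pixel columns grow to the right and rows downward; lengths in mm; the calibration is good to about 2 mm. A picture is of the moment at which its call begins: read the wrist's pose just before it. There is no depth.
- ctrl.finish_job(): hands the job in; it is judged then, once.
The state is a dict: "clock": time; "qpos": joint angles; "qd": joint speeds; "tau": joint torques, N m; "eef_pos": TCP position; "tool_rot": TCP orientation; "force": force on the tool from outside, world axes, zero at the start; "torque": the same for the moment, N m; "width": finger opening in mm; "gripper_force": force on a finger pad.
Only numpy, scipy, OpenCV 4.12 (cv2) and the standard library are available. Lean on these libraries where they do the work, as an engineer would, in place of code of your own. Each camera call takes 0.05 s, during which the arm holds its last target. There are 200 camera calls.

TASK

Finish laying out the kit tray in order of use, left to right: measure, mark, fasten. The tape measure already stands in the left bay; lay the marker pen flat in the middle bay and the screwdriver flat in the right bay, each straight along its bay and near the bay's centre, and leave the tape measure standing where it is.

Things in the scene. Friction and masses are not known exactly. Their poses are not given: they have to be found in the camera images.
- kit_tray: Shallow plain steel tray, fixed, 250 mm along its x (away from the robot), 262 mm along its y (to the left); rim 16 mm high, floor 3 mm above the table. Two ribs along x at y = +42 and -42 mm, tops 10 mm above the table, part it into three bays about 240 x 81 mm, centre lines at y = +84 mm (left, holds the tape measure), 0 (middle), -84 mm (right). Origin: centre of its underside on the table; z up.
- marker: Grey marker pen with a black cap, 134 mm long, 12 mm wide and high, about 18 g, lying on the table. (The flat red pencil nearby, 160 mm long, is not wanted.) The fixed saw behind the tools is taller than 0.2 m and its crank stands out just left of them: keep clear of both. Origin: centre of its underside, midway along it; y axis along the pen, x across it; grip across x.
- screwdriver: Screwdriver with a thick red handle, 206 mm long, about 110 g, lying on the table. Origin: midway along it, at the handle's underside; y axis runs along it to the handle end: handle 31 mm wide (x), 29 mm high, from y = 0 to +103 mm; 8 mm shank from y = 0 to -103 mm, 15 mm up. Grip across x on the handle, near y = +50 mm, where it balances. The shank points at the fixed saw: carry it clear.
- tape_measure: Yellow and black tape measure standing upright in the left bay, 36 mm wide (its x, across the bay), 74 mm long (its y, along the bay), 64 mm high. Origin: centre of its underside, on the tray's floor; z up.

How it is judged:
By the outcome, as a careful person would: the job done as asked, in the order asked, and still so for the second after the job is handed in, with the robot touching nothing.
It also fails if it takes over 58 s, if anything falls off the work surface, if the arm or the gripper's body presses on something with over 40 N, if the wrist force passes 120 N, or if a joint passes its speed limit or range.

## Working session

There is one attempt and no reset: what is moved stays moved. The work goes in short steps, Python scripts to look and compute and a shell command to move; the robot and the scene stay as the last step left them, time stands still between calls to the robot, and variables do not carry over. Pictures are saved under pics/ and viewed, at most 10 in all, crops included, and the job is handed in when it is done.

```bash
mkdir -p pics; ls; python3 - <<'E'
from cell import ctrl
import cv2
s=ctrl.read_state();print({k:s[k] for k in('clock','eef_pos','tool_rot','width','force')})
for n in("scene","side"):
    i=ctrl.get_image(n);cv2.imwrite(f"pics/{n}0.png",i["pixels"][:,:,::-1]);print(n,i["fx"],i["fy"],i["cx"],i["cy"],i["k1"],i["pose"])
E
```

```text
pics
{'clock': 0.0, 'eef_pos': array([272.89480406, 589.25017259, 230.39291407]), 'tool_rot': array([-3.13970003e+00, -2.44859822e-05,  2.70777803e+00]), 'width': 85.17062254748795, 'force': array([-0.33771073, -0.57133658,  0.29632476])}
scene 500.2416398511689 500.2416398511689 317.1796001801527 198.87301428523304 -0.14289348946676858 [[ 7.43075729e-01  4.37638702e-01 -5.06271496e-01 -3.30163571e+01]
 [-6.68984444e-01  4.66260168e-01 -5.78844771e-01 -6.92412533e+02]
 [-1.72706416e-02  7.68813256e-01  6.39240098e-01  7.41977324e+02]
 [ 0.00000000e+00  0.00000000e+00  0.00000000e+00  1.00000000e+00]]
side 363.3991312755276 363.3991312755276 321.13427357446506 191.4334685098356 -0.06893067770726224 [[-9.98819026e-01  1.22867480e-02 -4.70062773e-02  4.88241035e+02]
 [-4.60281190e-02 -5.49050510e-01  8.34520791e-01  6.35448359e+02]
 [-1.55552738e-02  8.35698853e-01  5.48967631e-01  4.99883219e+02]
 [ 0.00000000e+00  0.00000000e+00  0.00000000e+00  1.00000000e+00]]
```

View pics/scene0.png

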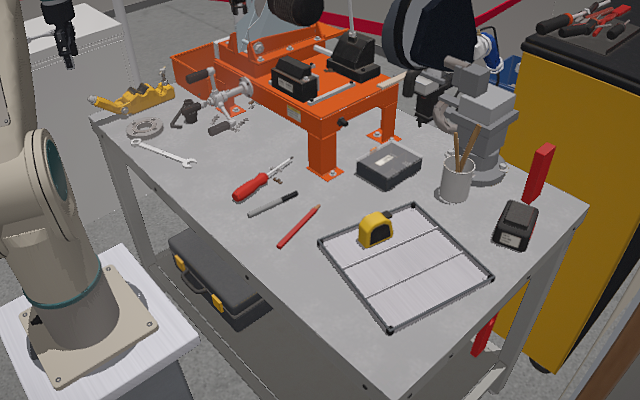

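View pics/side0.png

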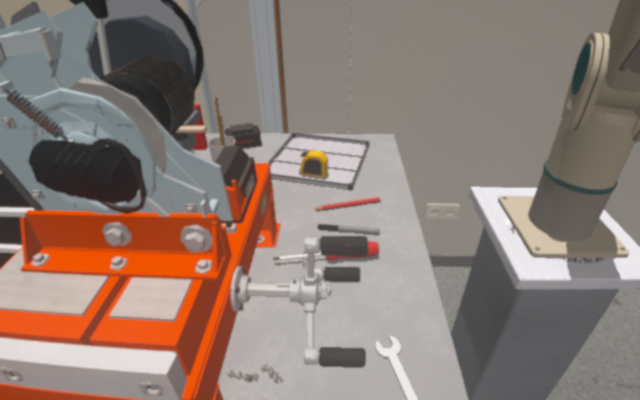

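The scene view shows the screwdriver's red handle at about (250,190) with its shank out to (292,160). The pen runs (248,214)–(298,193) with its cap at the right end. The tray corners are near (319,241), (410,205), (493,278) and (389,329), and the tape is at (377,230). In the side view the saw's crank stands above the screwdriver at (340,245).

```bash
cat > h.py <<'E'
import numpy as np, cv2
from scipy.spatial.transform import Rotation as R
from cell import ctrl
def cam(name):
    s=ctrl.read_state(); i=dict(ctrl.get_image(name))
    if name=="wrist":
        T=np.eye(4);T[:3,:3]=R.from_euler('xyz',s['tool_rot']).as_matrix();T[:3,3]=s['eef_pos']
        i['pose']=T@np.array(i['T_tool_cam'])
    i['pose']=np.array(i['pose']);return i
def K(i): return np.array([[i['fx'],0,i['cx']],[0,i['fy'],i['cy']],[0,0,1.]])
def D(i): return np.array([i['k1'],0,0,0,0.])
def ray(i,px,z):
    p=cv2.undistortPoints(np.array(px,float).reshape(-1,1,2),K(i),D(i)).reshape(-1,2)
    d=np.c_[p[:,0],-p[:,1],-np.ones(len(p))]@i['pose'][:3,:3].T; o=i['pose'][:3,3]
    return o+d*((z-o[2])/d[:,2])[:,None]
def proj(i,P):
    c=(np.array(P,float).reshape(-1,3)-i['pose'][:3,3])@i['pose'][:3,:3]; c=c*[1,-1,-1]
    return cv2.projectPoints(c,np.zeros(3),np.zeros(3),K(i),D(i))[0].reshape(-1,2)
def fit2(src,dst): # rigid 2D
    a,b=np.array(src,float),np.array(dst,float);A=a-a.mean(0);B=b-b.mean(0)
    th=np.arctan2((A[:,0]*B[:,1]-A[:,1]*B[:,0]).sum(),(A*B).sum())
    M=np.array([[np.cos(th),-np.sin(th)],[np.sin(th),np.cos(th)]]);t=b.mean(0)-M@a.mean(0)
    return th,t,np.linalg.norm(a@M.T+t-b,axis=1)
E
python3 - <<'E'
from h import *
i=cam("scene");im=i['pixels']
c=ray(i,[[319,239],[412,204],[494,277],[390,330]],16)[:,:2];print(c.round(),[np.linalg.norm(c[k]-c[k-1]).round() for k in range(4)])
print(fit2([[-125,131],[125,131],[125,-131],[-125,-131]],c))
hsv=cv2.cvtColor(im,cv2.COLOR_RGB2HSV)
m=(((hsv[...,0]<8)|(hsv[...,0]>172))&(hsv[...,1]>150)&(hsv[...,2]>80)).astype(np.uint8)
m[:,:220]=0;m[:,330:]=0;m[:165]=0;m[260:]=0
n,l,st,ce=cv2.connectedComponentsWithStats(m)
for k in range(1,n):
    if st[k,4]>60:
        p=np.argwhere(l==k)[:,::-1]; w=ray(i,p,12)[:,:2]; print(st[k],cv2.minAreaRect(w.astype(np.float32)))
print('pen ends',ray(i,[[248,215],[298,193]],6)); print('driver tip',ray(i,[[233,196],[293,158]],15))
cv2.imwrite('pics/crop1.png',cv2.resize(im[140:345,215:510][:,:,::-1],None,fx=2.6,fy=2.6,interpolation=cv2.INTER_CUBIC))
w=cam("wrist");cv2.imwrite('pics/w0.png',w['pixels'][:,:,::-1]);print(w['T_tool_cam'],w['pose'],w['fx'])
E
```

```text
[[ 458. -134.]
 [ 685. -194.]
 [ 633. -444.]
 [ 396. -387.]] [np.float64(260.0), np.float64(235.0), np.float64(256.0), np.float64(244.0)]
(np.float64(-0.23432713254707555), array([ 542.90347456, -289.82067089]), array([ 6.01492036, 10.19803574,  2.0960815 ,  5.07399135]))
[232 173  36  29 419] ((460.65570068359375, 112.88731384277344), (116.54894256591797, 38.37413024902344), 10.901702880859375)
[277 209  40  40 244] ((450.4159851074219, -72.6613540649414), (142.33262634277344, 12.408727645874023), 14.761261940002441)
pen ends [[399.71662861  37.83876104   6.        ]
 [531.53626422  20.68142367   6.        ]]
driver tip [[407.89422459 106.67971706  15.        ]
 [606.30280715 127.8674342   15.        ]]
[[ 1.17159131e-04  9.63078964e-01  2.69219046e-01  6.74193990e+01]
 [ 9.99999816e-01 -2.72879460e-04  5.40992029e-04  8.60618492e-01]
 [ 5.94482391e-04  2.69218933e-01 -9.63078820e-01 -1.43332909e+02]
 [ 0.00000000e+00  0.00000000e+00  0.00000000e+00  1.00000000e+00]] [[ 4.20153081e-01 -8.74177727e-01 -2.43484477e-01  2.12245161e+02]
 [ 9.07450906e-01  4.04136422e-01  1.14919997e-01  6.18701778e+02]
 [-2.05955622e-03 -2.69234200e-01  9.63072533e-01  3.73926279e+02]
 [ 0.00000000e+00  0.00000000e+00  0.00000000e+00  1.00000000e+00]] 320.99011363766203
```

View pics/crop1.png

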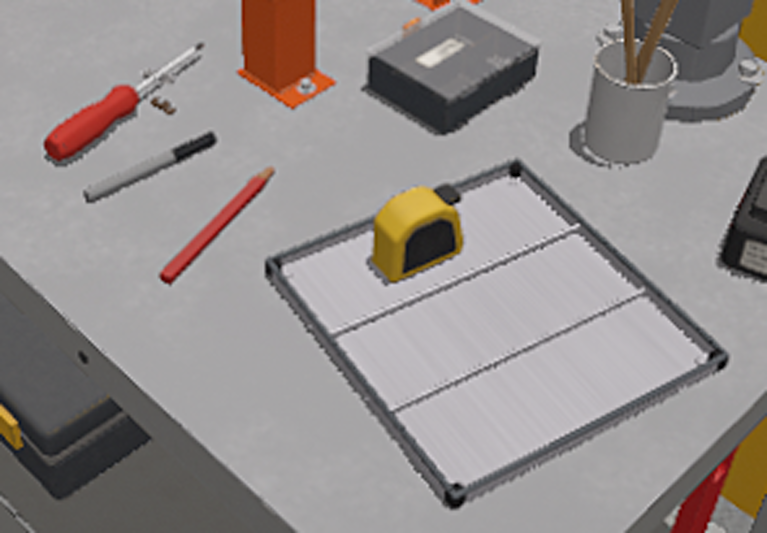

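Pen 133 mm and the tray corners match the sizes given; I'll check the crank's and saw's clearance, then move.

```bash
python3 - <<'E'
from h import *
a=cam("scene");b=cam("side")
def r(i,p):
    q=ray(i,[p],0)[0];o=i['pose'][:3,3];return o,(q-o)/np.linalg.norm(q-o)
S=[(195,75),(183,110),(222,128),(210,72)];B=[(343,245),(342,274),(342,357),(310,292)]
for s in S:
  for t in B:
    o1,d1=r(a,s);o2,d2=r(b,t);k=np.linalg.lstsq(np.c_[d1,-d2],o2-o1,rcond=None)[0]
    p,q=o1+k[0]*d1,o2+k[1]*d2
    if np.linalg.norm(p-q)<40:print(s,t,((p+q)/2).round(),np.linalg.norm(p-q).round())
cv2.imwrite('pics/crop2.png',cv2.resize(a['pixels'][40:240,120:380][:,:,::-1],None,fx=3,fy=3,interpolation=cv2.INTER_CUBIC))
# side-view marker/driver
print(ray(b,[[319,227],[379,232]],6),ray(b,[[378,248],[274,261]],15))
E
```

```text
(195, 75) (343, 245) [479. 325. 222.] 6.0
(195, 75) (342, 274) [486. 352. 207.] 7.0
(195, 75) (310, 292) [510. 376. 197.] 15.0
(183, 110) (342, 357) [471. 394. 105.] 22.0
(222, 128) (343, 245) [474. 217. 124.] 12.0
(222, 128) (342, 274) [483. 250. 101.] 5.0
(222, 128) (310, 292) [516. 279.  83.] 26.0
(210, 72) (343, 245) [495. 311. 220.] 29.0
(210, 72) (310, 292) [527. 363. 194.] 21.0
[[528.70328299  24.29942685   6.        ]
 [401.07574286  37.86161062   6.        ]] [[408.78877085  97.90756773  15.        ]
 [607.95357419 139.93468086  15.        ]]
```

View pics/crop2.png

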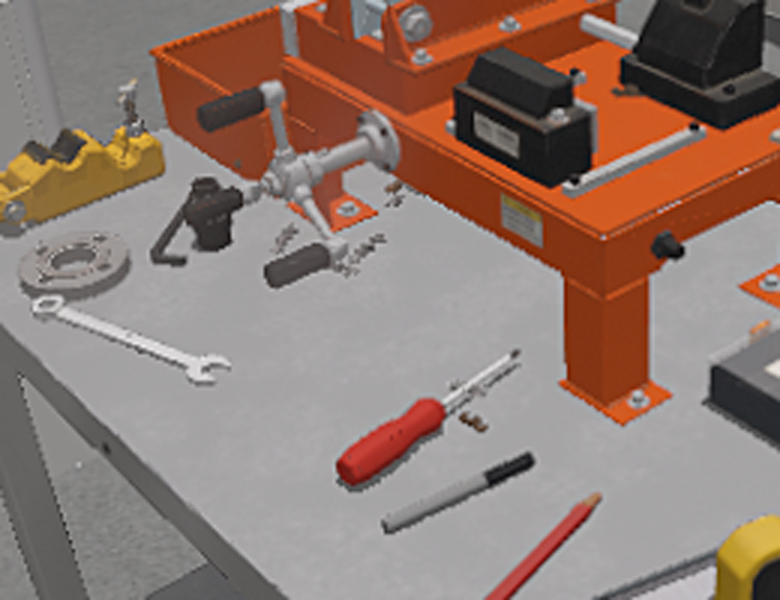

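The crank stands at x 450–530, y 215–395, with its top near z 225. Both views agree on the pen: centre (465,30), direction about −7°. I'll lift, turn and travel to hover over the pen.

```bash
python3 -m handwheel '[[[0,0,-5.95],[0,0,-0.04],0],[[0,0,-5.95],[0,0,-0.04],0],[[0,0,-5.95],[0,0,-0.04],0]]'
python3 -m handwheel '[[[0,0,0],[-0.01725,-0.0354,0],0],[[0,0,0],[-0.01725,-0.0354,0],0],[[0,0,0],[-0.01725,-0.0354,0],0],[[0,0,0],[-0.01725,-0.0354,0],0],[[0,0,0],[-0.01725,-0.0354,0],0]]'
```

```text
clock: 0.55
eef_pos: [273.0, 589.2, 352.2]
tool_rot: [-3.14, -0.0, 3.024]
force: [0.2, 1.0, 0.1]
width: 85.3
gripper_force: 0.0
clock: 0.97
eef_pos: [337.5, 401.7, 351.4]
tool_rot: [3.141, 0.0, 3.02]
force: [1.0, -0.4, -0.2]
width: 85.7
gripper_force: 0.0
```

```bash
python3 -m handwheel '[[[0,0,0],[-0.01725,-0.0354,0],0],[[0,0,0],[-0.01725,-0.0354,0],0],[[0,0,0],[-0.01725,-0.0354,0],0],[[0,0,0],[-0.01725,-0.0354,0],0],[[0,0,0],[-0.01725,-0.0354,0],0]]'
python3 -m handwheel '[[[0,0,0],[-0.01725,-0.0354,0.02],0],[[0,0,0],[-0.01725,-0.0354,0.02],0],[[0,0,0],[-0.01725,-0.0354,0.02],0],[[0,0,0],[-0.01725,-0.0354,0.02],0],[[0,0,0],[-0.01725,-0.0354,0.02],0]]'
python3 -m handwheel '[[[0,0,0],[0,0,0],0],[[0,0,0],[0,0,0],0]]'
python3 - <<'E'
from h import *
w=cam("wrist");cv2.imwrite('pics/w1.png',w['pixels'][:,:,::-1]);np.save('w1.npy',w,allow_pickle=True)
print(proj(w,[[400,38,6],[531,22,6],[466,30,6],[458,-134,16],[458,112,15]]).round())
E
```

```text
clock: 1.38
eef_pos: [401.4, 215.5, 351.6]
tool_rot: [3.141, 0.0, 3.019]
force: [0.2, 0.2, 0.7]
width: 85.5
gripper_force: 0.0
clock: 1.8
eef_pos: [461.9, 40.1, 256.5]
tool_rot: [3.141, 0.001, 3.02]
force: [0.7, 0.8, -0.6]
width: 85.3
gripper_force: 0.0
clock: 1.97
eef_pos: [461.3, 39.4, 256.1]
tool_rot: [-3.14, -0.002, 3.014]
force: [-0.7, 0.3, -0.5]
width: 85.6
gripper_force: 0.0
[[318. 118.]
 [319. 223.]
 [319. 173.]
 [187. 185.]
 [385. 159.]]
```

View pics/w1.png

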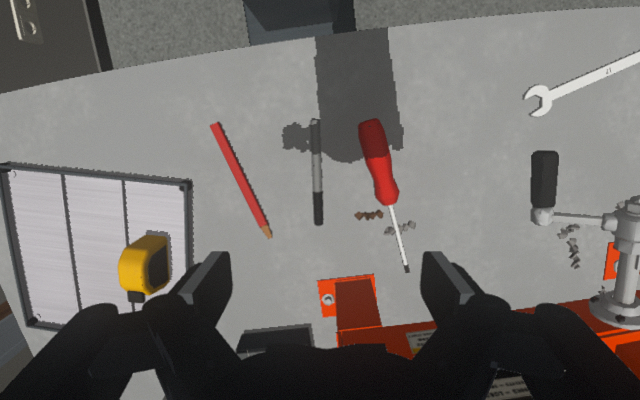

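The wrist view shows the pen from (316,119) to (319,224), just where predicted. The driver's handle spans (370,120)–(390,203) with its tip at (407,271), and the tray's near-left corner is at (190,182).

```bash
python3 - <<'E'
from h import *
w=np.load('w1.npy',allow_pickle=True).item();im=w['pixels']
hsv=cv2.cvtColor(im,cv2.COLOR_RGB2HSV)
m=(((hsv[...,0]<8)|(hsv[...,0]>172))&(hsv[...,1]>130)&(hsv[...,2]>60)).astype(np.uint8);m[:,:340]=0;m[:,430:]=0;m[215:]=0
p=np.argwhere(m)[:,::-1];print(len(p),p.min(0),p.max(0))
q=ray(w,p,14)[:,:2].astype(np.float32);print('handle',cv2.minAreaRect(q),cv2.fitLine(q,cv2.DIST_L2,0,.01,.01).ravel())
print('tip,end',ray(w,[[407,272],[370,119]],15).round(1))
# pen centre line per row
g=im.astype(int).sum(2)
for r in (130,145,160,175,190,200,210,220):
    e=g[r,302:334];print(r,e.tolist())
print('pen',ray(w,[[316,119],[319,224]],6).round(1))
s=ctrl.read_state();print(s['eef_pos'],s['tool_rot'])
E
```

```text
1944 [359 119] [398 204]
handle ((462.3036193847656, 104.08544158935547), (106.86774444580078, 30.01737403869629), 9.331212997436523) [9.8589820e-01 1.6734616e-01 4.5874414e+02 1.0366651e+02]
tip,end [[611.8 129.3  15. ]
 [408.6  98.1  15. ]]
130 [236, 241, 246, 231, 235, 241, 245, 236, 214, 180, 198, 198, 206, 210, 208, 196, 193, 193, 213, 230, 231, 236, 235, 234, 224, 231, 235, 236, 224, 225, 229, 231]
145 [242, 240, 237, 240, 241, 229, 235, 235, 217, 195, 191, 202, 205, 211, 204, 207, 203, 186, 193, 213, 237, 231, 231, 234, 231, 232, 225, 224, 236, 229, 231, 234]
160 [463, 452, 460, 454, 442, 461, 443, 452, 444, 382, 316, 331, 371, 390, 392, 388, 338, 305, 258, 249, 381, 457, 455, 460, 452, 449, 451, 454, 454, 449, 448, 394]
175 [470, 461, 460, 463, 457, 458, 460, 452, 454, 397, 324, 307, 347, 380, 394, 393, 368, 332, 295, 251, 376, 453, 461, 451, 450, 464, 451, 457, 450, 452, 456, 456]
190 [463, 466, 468, 466, 478, 475, 476, 476, 478, 462, 399, 330, 326, 367, 391, 400, 380, 352, 301, 287, 346, 427, 463, 457, 462, 462, 462, 457, 454, 454, 452, 468]
200 [459, 463, 463, 476, 471, 468, 467, 462, 470, 458, 405, 252, 153, 140, 153, 156, 163, 150, 143, 134, 200, 384, 464, 468, 456, 461, 463, 461, 454, 455, 446, 446]
210 [468, 471, 470, 469, 467, 469, 470, 468, 461, 462, 469, 325, 170, 149, 151, 150, 151, 159, 148, 149, 206, 382, 458, 465, 463, 455, 460, 457, 456, 456, 456, 454]
220 [465, 466, 460, 456, 465, 467, 471, 464, 466, 467, 472, 387, 232, 157, 146, 150, 159, 158, 151, 148, 183, 374, 464, 470, 460, 452, 458, 456, 461, 457, 458, 454]
pen [[400.9  35.3   6. ]
 [532.6  21.3   6. ]]
[461.50806305  41.44091059 256.77752378] [ 3.14144273e+00 -8.49713208e-04  3.01740591e+00]
```

```bash
python3 -m handwheel '[[[0,0,0],[-0.0064,-0.0108,0.03],0.5],[[0,0,0],[0,0,0.04],0.5],[[0,0,0],[0,0,0.04],0.5],[[0,0,0],[0,0,0.04],0.5],[[0,0,0],[0,0,0.03],0.5]]'
python3 -m handwheel '[[[0,0,0],[0,0,0.03],0.5],[[0,0,0],[0,0,0],0.5],[[0,0,0],[0,0,0],0.5]]'
```

```text
clock: 2.43
eef_pos: [466.3, 32.7, 75.3]
tool_rot: [3.14, -0.0, 3.023]
force: [0.0, 0.1, 0.5]
width: 42.9
gripper_force: 0.0
clock: 2.68
eef_pos: [466.0, 31.9, 46.7]
tool_rot: [3.141, -0.003, 3.022]
force: [-0.5, 0.3, 0.9]
width: 42.5
gripper_force: 0.0
```

```bash
python3 -m handwheel '[[[0,0,0],[0,-0.003,0.025],0.5],[[0,0,0],[0,0,0.012],0.5],[[0,0,0],[0,0,0.006],0.5],[[0,0,0],[0,0,0],0.5]]'
python3 - <<'E'
from h import *
w=cam("wrist");cv2.imwrite('pics/w2.png',w['pixels'][:,:,::-1]);s=ctrl.read_state();print(s['eef_pos'],s['force'])
E
python3 -m handwheel '[[[0,0,0],[0,0,0],1],[[0,0,0],[0,0,0],1],[[0,0,0],[0,0,0],1],[[0,0,0],[0,0,0],1],[[0,0,0],[0,0,0],1]]'
```

```text
clock: 3.02
eef_pos: [467.3, 29.4, 10.6]
tool_rot: [3.139, -0.001, 3.02]
force: [0.6, 0.8, 0.9]
width: 42.4
gripper_force: 0.0
[467.30895874  29.17840618  10.90734845] [-0.01956499 -1.05182685 -0.13247906]
clock: 3.48
eef_pos: [466.7, 28.2, 10.6]
tool_rot: [3.139, -0.002, 3.019]
force: [-0.2, 0.8, 10.7]
width: 8.7
gripper_force: 58.8
```

View pics/w2.png

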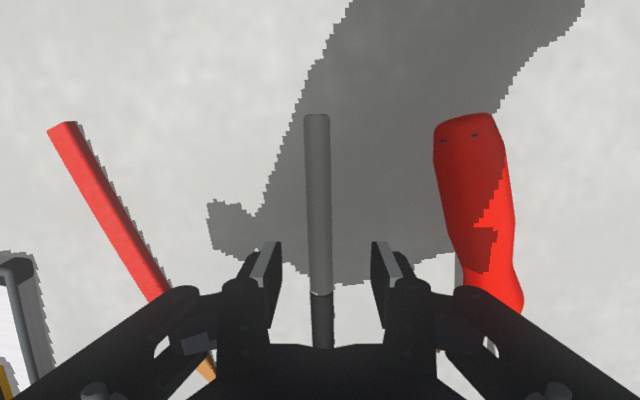

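The pen lies centred between the pads, but the fingers are about 7 mm too high, so the grip is on the pen's crown. I'll reopen, lower and close again.

```bash
python3 -m handwheel '[[[0,0,0],[0,0,0],0.5],[[0,0,0],[0,0,0],0.5],[[0,0,0],[0,0,0.0065],0.5],[[0,0,0],[0,0,0],0.5],[[0,0,0],[0,0,0],0.5]]'
python3 -m handwheel '[[[0,0,0],[0,0,0],1],[[0,0,0],[0,0,0],1],[[0,0,0],[0,0,0],1],[[0,0,0],[0,0,0],1],[[0,0,0],[0,0,0],1]]'
```

```text
clock: 3.9
eef_pos: [465.4, 27.7, 2.5]
tool_rot: [3.141, -0.005, 3.019]
force: [-0.1, 0.6, 0.2]
width: 42.8
gripper_force: 0.0
clock: 4.32
eef_pos: [465.8, 27.7, 2.9]
tool_rot: [3.141, -0.004, 3.019]
force: [-0.8, -0.6, 5.6]
width: 10.5
gripper_force: 59.8
```

```bash
python3 -m handwheel '[[[0,0,0],[0,0,-0.02],1],[[0,0,0],[0,0,-0.04],1],[[0,0,0],[0,0,-0.04],1],[[0,0,3.2],[0,0,-0.04],1],[[0,0,3.2],[0,0,-0.04],1]]'
python3 -m handwheel '[[[0,0,0],[-0.0053,-0.0364,-0.02],1],[[0,0,0],[-0.0053,-0.0364,-0.02],1],[[0,0,0],[-0.0053,-0.0364,-0.02],1],[[0,0,0],[-0.0053,-0.0364,-0.01],1]]'
python3 -m handwheel '[[[0,0,0],[-0.0053,-0.0364,0],1],[[0,0,0],[-0.0053,-0.0364,0],1],[[0,0,0],[-0.0053,-0.0364,0],1],[[0,0,0],[-0.0053,-0.0364,0],1],[[0,0,0],[0,0,0],1]]'
python3 -m handwheel '[[[0,0,0],[0,0,0],1]]'
python3 - <<'E'
from h import *
w=cam("wrist");cv2.imwrite('pics/w3.png',w['pixels'][:,:,::-1]);np.save('w3.npy',w,allow_pickle=True)
th,c=-.234,np.array([543,-290]);M=np.array([[np.cos(th),-np.sin(th)],[np.sin(th),np.cos(th)]])
P=[np.r_[M@[a,b]+c,16] for a,b in((-125,131),(125,131),(125,-131),(-125,-131))];print(proj(w,P).round())
E
```

```text
clock: 4.73
eef_pos: [465.7, 27.3, 184.3]
tool_rot: [-3.141, -0.005, 2.904]
force: [1.2, 1.5, -0.5]
width: 10.2
gripper_force: 59.0
clock: 5.07
eef_pos: [454.1, -120.0, 254.4]
tool_rot: [3.141, -0.001, 2.909]
force: [1.2, 0.8, -0.8]
width: 10.7
gripper_force: 59.0
clock: 5.48
eef_pos: [437.9, -274.2, 253.0]
tool_rot: [-3.135, -0.002, 2.897]
force: [0.5, -0.5, 0.1]
width: 10.5
gripper_force: 59.0
clock: 5.57
eef_pos: [439.1, -267.8, 252.0]
tool_rot: [-3.141, -0.005, 2.902]
force: [0.1, 1.2, 0.0]
width: 10.1
gripper_force: 59.0
[[438. 155.]
 [421. 333.]
 [236. 334.]
 [218. 156.]]
```

View pics/w3.png

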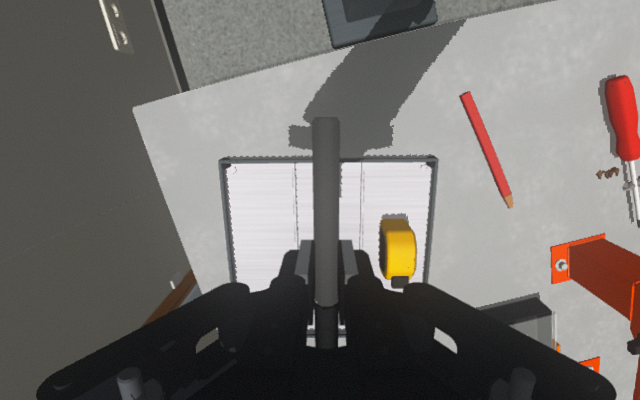

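The pen is gripped straight along the tool's x (columns 324–326). The tray's near corners are at (220,158) and (438,156), the ribs at columns 296 and 363 along the near edge, and the tape at (398,250).

```bash
python3 - <<'E'
from h import *
w=np.load('w3.npy',allow_pickle=True).item();im=w['pixels'];g=im.astype(int).sum(2)
# outer edges of the rim: right rim (cols 215-245), left rim (420-445); dark vs table
def edge(r,a,b,sgn):
    x=np.arange(a,b);d=np.diff(g[r,a:b])*sgn;return x[np.argmax(d)]+.5
L=[];Rr=[]
for r in range(175,265,6):
    print(r,edge(r,210,245,-1),edge(r,215,250,1),edge(r,290,304,-1),edge(r,355,370,-1),edge(r,425,437,-1),edge(r,425,450,1))
print('near top', [ (c,170-20+int(np.argmax(-np.diff(g[150:170,c])))) for c in (235,260,400,425)])
c=ray(w,[[219.5,156.5],[438.5,155.5]],16);print(c,np.linalg.norm(c[1]-c[0]))
d=c[1]-c[0];th=np.arctan2(-d[0],d[1]);m=(c[0]+c[1])/2;print('yaw',th,np.degrees(th),'centre',m[:2]+125*np.array([np.cos(th),np.sin(th)]))
print('far',ray(w,[[326,334]],16))
print(ctrl.read_state()['eef_pos'],ctrl.read_state()['tool_rot'])
# side camera check of corners
b=cam("side");th,c0=-.234,np.array([543,-290])
b2=b['pixels'];cv2.imwrite('pics/side2.png',b2[:,:,::-1])
# wrist tool axes check: tcp pen ends
E
```

```text
175 218.5 226.5 294.5 360.5 430.5 436.5
181 219.5 226.5 294.5 359.5 429.5 436.5
187 220.5 227.5 294.5 359.5 429.5 435.5
193 220.5 227.5 294.5 359.5 428.5 435.5
199 221.5 228.5 294.5 359.5 428.5 434.5
205 221.5 229.5 292.5 359.5 428.5 434.5
211 222.5 230.5 295.5 359.5 428.5 433.5
217 222.5 230.5 295.5 359.5 427.5 433.5
223 223.5 231.5 295.5 359.5 427.5 432.5
229 224.5 231.5 296.5 358.5 426.5 432.5
235 224.5 232.5 296.5 358.5 426.5 431.5
241 225.5 233.5 300.5 358.5 425.5 431.5
247 225.5 233.5 296.5 358.5 425.5 430.5
253 226.5 234.5 293.5 357.5 425.5 430.5
259 227.5 234.5 293.5 355.5 425.5 429.5
near top [(235, 155), (260, 155), (400, 154), (425, 154)]
[[ 392.13457845 -386.5610195    16.        ]
 [ 452.82302462 -132.80700349   16.        ]] 260.91030670106926
yaw -0.23475294798281346 -13.450353147669363 centre [ 544.05028103 -288.75935109]
far [[ 663.49374023 -322.18204714   16.        ]]
[ 439.76612259 -265.50940006  251.69611098] [ 3.14096942 -0.00514705  2.90503268]
```

```bash
python3 -m handwheel '[[[0,0,0],[-0.0356,0.0008,0.01],1],[[0,0,0],[-0.0356,0.0008,0.01],1],[[0,0,0],[-0.0356,0.0008,0.02],1],[[0,0,0],[0,0,0.04],1],[[0,0,0],[0,0,0.04],1]]'
python3 -m handwheel '[[[0,0,0],[0,0,0.04],1],[[0,0,0],[0,0,0.03],1],[[0,0,0],[0,0,0],1],[[0,0,0],[0,0,0],1]]'
```

```text
clock: 6.08
eef_pos: [548.2, -285.3, 130.6]
tool_rot: [3.141, -0.001, 2.913]
force: [-0.1, -0.2, -0.2]
width: 10.4
gripper_force: 59.0
clock: 6.42
eef_pos: [543.7, -285.1, 60.5]
tool_rot: [3.14, -0.008, 2.909]
force: [-0.2, -0.7, -0.1]
width: 9.9
gripper_force: 59.0
```

```bash
python3 -m handwheel '[[[0,0,0],[-0.0009,-0.0039,0.02],1],[[0,0,0],[0,0,0.015],1],[[0,0,0],[0,0,0.01],1],[[0,0,0],[0,0,0],1],[[0,0,0],[0,0,0],1]]'
```

```text
clock: 6.83
eef_pos: [544.9, -291.2, 18.0]
tool_rot: [3.142, -0.002, 2.908]
force: [0.6, 0.3, -0.8]
width: 10.4
gripper_force: 59.0
```

```bash
python3 -m handwheel '[[[0,0,0],[0,0.001,0.005],1],[[0,0,0],[0,0,0.005],1],[[0,0,0],[0,0,0],1],[[0,0,0],[0,0,0],1]]'
```

```text
clock: 7.17
eef_pos: [544.1, -290.1, 6.6]
tool_rot: [3.141, -0.004, 2.907]
force: [0.4, 0.1, 0.1]
width: 10.5
gripper_force: 59.0
```

```bash
python3 -m handwheel '[[[0,0,0],[0,0,0.001],1],[[0,0,0],[0,0,0],0.8],[[0,0,0],[0,0,0],0.65],[[0,0,0],[0,0,0],0.65],[[0,0,0],[0,0,0],0.65]]'
python3 -m handwheel '[[[0,0,0],[0,0,-0.01],0.65],[[0,0,0],[0,0,-0.03],0.65],[[0,0,0],[0,0,-0.04],0.65],[[0,0,0],[0,0,-0.04],0.65],[[0,0,0],[0,0,-0.04],0.65]]'
```

```text
clock: 7.58
eef_pos: [544.1, -290.3, 5.6]
tool_rot: [3.141, -0.004, 2.907]
force: [-0.2, -0.7, -0.3]
width: 29.7
gripper_force: 0.0
clock: 8.0
eef_pos: [544.2, -290.5, 167.9]
tool_rot: [3.142, -0.005, 2.907]
force: [1.6, 0.6, -0.2]
width: 29.9
gripper_force: 0.0
```

```bash
python3 -m handwheel '[[[0,0,-5.7],[0,0,-0.02],0.5],[[0,0,-5.7],[0,0,-0.02],0.5],[[0,0,-5.7],[0,0,-0.02],0.3],[[0,0,-5.65],[0,0,-0.02],0.2],[[0,0,0],[0.0018,0.0404,0],0]]'
python3 -m handwheel '[[[0,0,0],[0.0018,0.0404,0],0],[[0,0,0],[0.0018,0.0404,0],0],[[0,0,0],[0.0018,0.0404,0],0],[[0,0,0],[0.0018,0.0404,0],0],[[0,0,0],[0.0018,0.0404,0],0]]'
python3 -m handwheel '[[[0,0,0],[0.0018,0.0404,0],0.2],[[0,0,0],[0.0018,0.0404,0],0.2],[[0,0,0],[0.0018,0.0404,0],0.2],[[0,0,0],[0.0018,0.0404,0],0.2],[[0,0,0],[0,0,0],0.2]]'
python3 -m handwheel '[[[0,0,0],[0,0,0],0.2]]'
python3 - <<'E'
from h import *
w=cam("wrist");im=w['pixels'];cv2.imwrite('pics/w4.png',im[:,:,::-1]);np.save('w4.npy',w,allow_pickle=True)
hsv=cv2.cvtColor(im,cv2.COLOR_RGB2HSV)
m=(((hsv[...,0]<8)|(hsv[...,0]>172))&(hsv[...,1]>130)&(hsv[...,2]>60)).astype(np.uint8)
n,l,st,ce=cv2.connectedComponentsWithStats(m)
for k in range(1,n):
    if st[k,4]>500:
        q=ray(w,np.argwhere(l==k)[:,::-1],14)[:,:2].astype(np.float32);print(st[k],cv2.minAreaRect(q))
s=cam("scene");cv2.imwrite('pics/s4.png',cv2.resize(s['pixels'][180:345,300:510][:,:,::-1],None,fx=3,fy=3,interpolation=cv2.INTER_CUBIC));np.save('s4.npy',s,allow_pickle=True)
st=ctrl.read_state();print(st['eef_pos'],st['tool_rot'])
E
```

```text
clock: 8.42
eef_pos: [537.9, -261.7, 251.5]
tool_rot: [-3.13, 0.004, -2.985]
force: [1.8, -1.4, 1.5]
width: 76.6
gripper_force: 0.0
clock: 8.83
eef_pos: [494.2, -51.6, 246.8]
tool_rot: [3.139, -0.003, -2.98]
force: [-0.2, 0.4, 0.0]
width: 85.2
gripper_force: 0.0
clock: 9.25
eef_pos: [459.3, 114.5, 246.3]
tool_rot: [3.134, -0.005, -2.966]
force: [-0.2, 0.5, -0.4]
width: 68.1
gripper_force: 0.0
clock: 9.33
eef_pos: [461.0, 107.9, 246.8]
tool_rot: [3.139, -0.004, -2.973]
force: [0.1, -0.6, -0.2]
width: 68.2
gripper_force: 0.0
[ 163   82   33  118 1151] ((456.12689208984375, -66.27922821044922), (137.95919799804688, 12.32504653930664), 15.154057502746582)
[ 309  126   26   89 1988] ((462.3686828613281, 103.98419189453125), (105.8628921508789, 28.959779739379883), 10.047176361083984)
[ 238  273  110   82 2919] ((660.720947265625, 92.39472961425781), (128.0677490234375, 147.8603515625), 15.477011680603027)
[461.95551976 104.27694327 246.96204623] [ 3.14021090e+00 -2.98576550e-03 -2.97944624e+00]
```

View pics/s4.png

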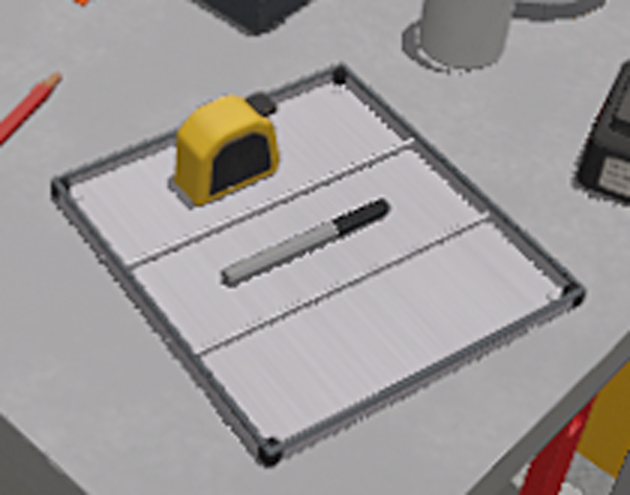

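The pen lies in the middle bay, centred and parallel to the ribs (crop (225,278)–(388,207)), and the tape has not moved. The driver's handle, measured again at (462,104) and 9–10°, lies under the tool, so I'll descend.

```bash
python3 -m handwheel '[[[0,0,0],[0,0,0.04],0.2],[[0,0,0],[0,0,0.04],0.2],[[0,0,0],[0,0,0.04],0.2],[[0,0,0],[0,0,0.04],0.2],[[0,0,0],[0,0,0.02],0.2]]'
python3 -m handwheel '[[[0,0,0],[0,0,0.02],0.2],[[0,0,0],[0,0,0],0.2],[[0,0,0],[0,0,0],0.2]]'
```

```text
clock: 9.85
eef_pos: [459.6, 102.6, 63.3]
tool_rot: [3.141, -0.008, -2.983]
force: [-0.6, 0.6, 0.3]
width: 68.3
gripper_force: 0.0
clock: 10.1
eef_pos: [461.1, 103.2, 46.2]
tool_rot: [3.141, -0.005, -2.982]
force: [-0.7, -0.0, -0.3]
width: 68.4
gripper_force: 0.0
```

```bash
python3 -m handwheel '[[[0,0,0],[0,0.001,0.02],0.2],[[0,0,0],[0,0,0.01],0.2],[[0,0,0],[0,0,0.006],0.2],[[0,0,0],[0,0,0],0.2],[[0,0,0],[0,0,0],0.2]]'
```

```text
clock: 10.52
eef_pos: [461.0, 106.2, 11.0]
tool_rot: [3.14, -0.003, -2.979]
force: [0.6, -0.0, -0.7]
width: 68.4
gripper_force: 0.0
```

```bash
python3 -m handwheel '[[[0,0,0],[0,-0.001,0.006],0.2],[[0,0,0],[0,0,0],0.2],[[0,0,0],[0,0,0],0.2]]'
python3 -m handwheel '[[[0,0,0],[0,0,0],1],[[0,0,0],[0,0,0],1],[[0,0,0],[0,0,0],1],[[0,0,0],[0,0,0],1],[[0,0,0],[0,0,0],1]]'
```

```text
clock: 10.77
eef_pos: [461.1, 105.5, 5.0]
tool_rot: [3.14, -0.003, -2.979]
force: [1.1, 0.1, 0.6]
width: 68.5
gripper_force: 0.0
clock: 11.18
eef_pos: [461.1, 105.4, 5.0]
tool_rot: [3.14, -0.003, -2.979]
force: [-0.2, -0.7, 6.0]
width: 27.9
gripper_force: 58.7
```

```bash
python3 -m handwheel '[[[0,0,0],[0,0,-0.02],1],[[0,0,0],[0.02,0,-0.02],1],[[0,0,0],[0.02,0,-0.03],1],[[0,0,5.7],[0,0,-0.04],1],[[0,0,5.7],[0,0,-0.04],1]]'
python3 -m handwheel '[[[0,0,5.7],[0,0,-0.03],1],[[0,0,5.6],[0,0,-0.03],1],[[0,0,0],[0,0,0],1]]'
```

```text
clock: 11.6
eef_pos: [419.2, 98.4, 155.5]
tool_rot: [3.14, -0.009, 3.1]
force: [2.2, 1.0, -1.1]
width: 28.0
gripper_force: 59.9
clock: 11.85
eef_pos: [424.9, 99.0, 218.9]
tool_rot: [3.137, 0.003, 2.904]
force: [0.9, 0.1, -1.5]
width: 27.8
gripper_force: 59.9
```

```bash
python3 -m handwheel '[[[0,0,0],[-0.013,-0.0361,0],1],[[0,0,0],[-0.013,-0.0361,0],1],[[0,0,0],[-0.013,-0.0361,0],1],[[0,0,0],[-0.013,-0.0361,0],1],[[0,0,0],[-0.013,-0.0361,0],1]]'
python3 -m handwheel '[[[0,0,0],[-0.013,-0.0361,0],1],[[0,0,0],[-0.013,-0.0361,0],1],[[0,0,0],[-0.013,-0.0361,0],1],[[0,0,0],[-0.013,-0.0361,0],1],[[0,0,0],[-0.013,-0.0361,0],1]]'
python3 -m handwheel '[[[0,0,0],[-0.013,-0.0361,0],1],[[0,0,0],[-0.013,-0.0361,0],1],[[0,0,0],[0,0,0.02],1],[[0,0,0],[0,0,0],1],[[0,0,0],[0,0,0],1]]'
python3 - <<'E'
from h import *
w=cam("wrist");im=w['pixels'];cv2.imwrite('pics/w5.png',im[:,:,::-1]);np.save('w5.npy',w,allow_pickle=True)
st=ctrl.read_state();print(st['eef_pos'],st['tool_rot'])
E
```

```text
clock: 12.27
eef_pos: [443.1, -93.2, 213.8]
tool_rot: [3.141, -0.005, 2.91]
force: [0.5, 0.7, -0.9]
width: 27.7
gripper_force: 59.9
clock: 12.68
eef_pos: [464.6, -284.0, 213.2]
tool_rot: [3.14, -0.006, 2.909]
force: [0.6, 0.9, -0.5]
width: 27.8
gripper_force: 59.9
clock: 13.1
eef_pos: [472.5, -357.8, 192.2]
tool_rot: [3.139, -0.008, 2.908]
force: [0.4, 0.9, -1.0]
width: 27.9
gripper_force: 59.9
[ 473.3247112  -357.61947542  193.05423061] [ 3.1395379  -0.00616269  2.90874031]
```

View pics/w5.png

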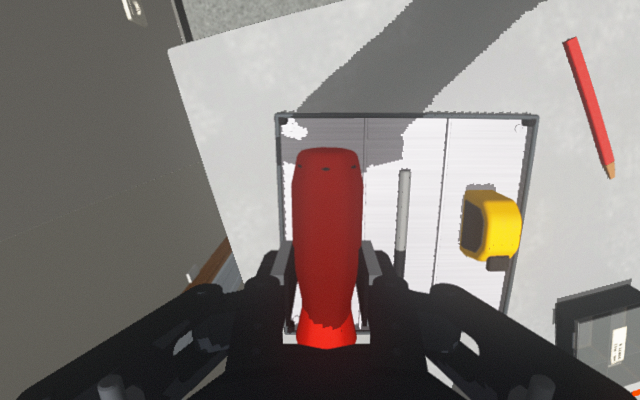

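The driver is straight along the tool (handle columns 292–362) over the right bay; the pen and tape have not moved. I'll lower it.

```bash
python3 -m handwheel '[[[0,0,0],[-0.003,-0.001,0.03],1],[[0,0,0],[0,0,0.04],1],[[0,0,0],[0,0,0.04],1],[[0,0,0],[0,0,0.02],1],[[0,0,0],[0,0,0.01],1]]'
python3 -m handwheel '[[[0,0,0],[0,0,0],1],[[0,0,0],[0,0,0],1]]'
```

```text
clock: 13.57
eef_pos: [475.3, -357.3, 51.2]
tool_rot: [3.138, -0.008, 2.911]
force: [0.5, 0.2, -0.7]
width: 28.2
gripper_force: 59.9
clock: 13.73
eef_pos: [476.7, -360.4, 54.9]
tool_rot: [-3.141, -0.003, 2.909]
force: [-0.0, -0.7, -1.0]
width: 28.2
gripper_force: 59.9
```

```bash
python3 -m handwheel '[[[0,0,0],[0,0.001,0.02],1],[[0,0,0],[0,0,0.012],1],[[0,0,0],[0,0,0.008],1],[[0,0,0],[0,0,0],1],[[0,0,0],[0,0,0],1]]'
```

```text
clock: 14.15
eef_pos: [476.0, -359.5, 14.2]
tool_rot: [3.141, -0.004, 2.908]
force: [-0.1, 0.5, -1.9]
width: 28.1
gripper_force: 59.9
```

```bash
python3 -m handwheel '[[[0,0,0],[0,0,0.003],1],[[0,0,0],[0,0,0.002],1],[[0,0,0],[0,0,0],1],[[0,0,0],[0,0,0],1]]'
```

```text
clock: 14.48
eef_pos: [476.0, -359.4, 9.0]
tool_rot: [3.141, -0.004, 2.908]
force: [0.3, -1.2, -0.7]
width: 28.0
gripper_force: 59.9
```

```bash
python3 -m handwheel '[[[0,0,0],[0,0,0.001],1],[[0,0,0],[0,0,0],1],[[0,0,0],[0,0,0],0.6],[[0,0,0],[0,0,0],0.5],[[0,0,0],[0,0,0],0.5]]'
python3 -m handwheel '[[[0,0,0],[0,0,0],0.5],[[0,0,0],[0,0,-0.01],0.5],[[0,0,0],[0,0,-0.03],0.5],[[0,0,0],[0,0,-0.04],0.5],[[0,0,0],[0,0,-0.04],0.5]]'
python3 -m handwheel '[[[0,0,0],[0.01,0.01,-0.04],0.5],[[0,0,0],[0.02,0.03,-0.02],0.5],[[0,0,0],[0.02,0.03,0],0.5],[[0,0,0],[0.02,0.03,0],0.5],[[0,0,0],[0,0.03,0],0.5]]'
python3 -m handwheel '[[[0,0,0],[0,0.04,0],0.5],[[0,0,0],[0,0.04,0],0.5],[[0,0,0],[0,0.04,0],0.5],[[0,0,0],[0,0,0],0.5],[[0,0,0],[0,0,0],0.5]]'
python3 - <<'E'
from h import *
s=cam("scene");cv2.imwrite('pics/s6.png',cv2.resize(s['pixels'][150:345,220:510][:,:,::-1],None,fx=2.7,fy=2.7,interpolation=cv2.INTER_CUBIC))
im=s['pixels'];hsv=cv2.cvtColor(im,cv2.COLOR_RGB2HSV)
m=(((hsv[...,0]<8)|(hsv[...,0]>172))&(hsv[...,1]>130)&(hsv[...,2]>60)).astype(np.uint8);m[:,:325]=0;m[:,480:]=0;m[:220]=0
p=np.argwhere(m)[:,::-1];print(len(p),cv2.minAreaRect(ray(s,p,17)[:,:2].astype(np.float32)))
E
```

```text
clock: 14.9
eef_pos: [476.0, -359.4, 7.9]
tool_rot: [3.141, -0.004, 2.908]
force: [-0.1, 0.9, -0.0]
width: 42.7
gripper_force: 0.0
clock: 15.32
eef_pos: [475.5, -359.1, 129.1]
tool_rot: [3.141, -0.006, 2.908]
force: [0.7, -0.3, -0.2]
width: 42.9
gripper_force: 0.0
clock: 15.73
eef_pos: [434.6, -215.1, 188.5]
tool_rot: [3.139, -0.006, 2.905]
force: [-0.3, -0.4, -0.2]
width: 43.1
gripper_force: 0.0
clock: 16.15
eef_pos: [467.0, -97.3, 187.7]
tool_rot: [3.14, -0.004, 2.915]
force: [0.5, -0.5, -0.7]
width: 42.6
gripper_force: 0.0
881 ((460.98944091796875, -429.4573669433594), (184.77383422851562, 111.9026107788086), 79.95584106445312)
```

View pics/s6.png

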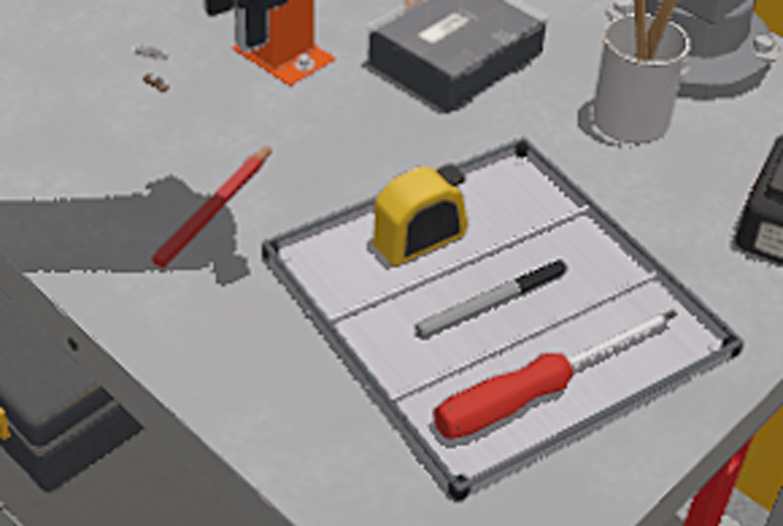

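The crop shows the tape in the left bay, the pen in the middle bay at (418,330)–(563,266), and the driver flat in the right bay at (440,420)–(675,316). Both tools are straight and centred, and the arm is clear, so I'm handing in.

```bash
python3 -c "
from cell import ctrl
print(ctrl.finish_job())"
```

```text
the job is handed in; nothing more can be done
None
```

I laid the marker flat in the middle bay and the screwdriver flat in the right bay, both straight and near centre, left the tape measure standing in the left bay, and handed the job in at about 16 s with the arm clear.

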